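# Weigh, scan and shelve a jar of pickles

### The job

Check in the jar of green pickles from the cardboard flat: stand it on the scale with its barcode facing the scanner's window, straight in front of it, and let go of it so that it is weighed and read. Then take it again and stand it in the gap in the row on the white shelf, midway between the two pickle jars and in line with them, its barcode label facing the front of the shelf like theirs. Set the glass down gently both times, and leave the other four jars as they stand.

Things in the scene. Friction and masses are not known exactly. Their poses are not given: they have to be found in the camera images.
- jar: The job: glass jar of yellow-green pickles, 0.3-0.5 kg, 105 mm tall: body 62 mm across, on top a steel lid 64 mm across and 16 mm high, the place to grip. The side at its own -x bears a white barcode label; a red strip 13 mm wide runs from the lid's middle over its edge down to it. Origin: centre of the underside, z up. Starts upright in any place of the flat, barcode roughly away from the robot.
- barcode (a point): Middle of the jar's barcode: on the jar's -x side, 31 mm from its axis, 44 mm above its underside.
- red_a: Bystander: a jar of the same make with dark red sauce, standing in the flat. Origin: centre of the underside.
- red_b: Bystander: the second jar of dark red sauce in the flat. Origin: centre of the underside.
- tray: Fixed cardboard flat, 228 (x) x 116 (y) x 42 mm high, floor and walls 4 mm. Origin: centre of the underside. Three jars stand in it in a line along its x axis, 72 mm apart: 8 mm between lids, too tight for a finger; there is room at their +y and -y sides.
- scale: Fixed counter scale, dark housing 190 (x) x 180 (y) mm, with a flat bright metal weighing plate 170 x 170 mm whose top is 36 mm above the table; display on its -x side. Origin: on the table under the middle of the housing; the plate's middle is 5 mm to +x.
- plate (a point): Middle of the top of the scale's weighing plate.
- scanner: Fixed black barcode scanner on a round foot 90 mm across, on the table to the right (-y) of the scale, 137 mm tall, head 52 (x) x 74 (y) mm. Its dark red window, 52 mm wide and 64 mm high, is on its own -x side and looks across the weighing plate. Origin: on the table under its middle.
- window (a point): Middle of the scanner's window: on the scanner's -x face, 28 mm from its axis, 88 mm above the table; axes as the scanner's, so the window looks along this -x. It is about 0.12 m from the middle of the plate.
- shelf: Fixed low white plastic shelf, board 130 (x) x 290 (y) mm, its top 120 mm above the table, with tins stored underneath. Origin: on the table under its middle. Its front is its -x side (the robot's side); the row of jars stands along its y axis on the board's centre line.
- gap (a point): On the top of the shelf's board, at the middle of the board: the middle of the gap in the row. Axes as the shelf's.
- mate_left: Bystander: a pickle jar of the same make and size as the job's, standing in the row about 86 mm to the +y side of the gap's middle, its barcode label (its -x side) facing the front of the shelf. Origin: centre of the underside.
- mate_right: Bystander: the same, about 86 mm to the -y side of the gap's middle. With the third jar in the gap only about 22 mm remain between lids, so fingers belong in front of and behind its lid.
There are look-alikes about, which are no part of the job. What is shaped like the jar but blue or purple is not meant. Of the things like the scanner, leave any that is orange; of the rest the smaller one is meant.

How it is judged:
By the outcome, as a careful person would: the job done as asked, in the order asked, and still so for the second after the job is handed in, with the robot touching nothing.
It also fails if it takes over 54 s, if anything falls off the work surface, if the arm or the gripper's body presses on something with over 40 N, if the wrist force passes 120 N, or if a joint passes its speed limit or range.

### The arm

A 6-joint arm with a two-finger parallel gripper is mounted at the origin on the work surface. World frame = base frame: x ahead of the robot, y to its left, z up, the work surface at z = 0. Lengths are in m, angles in rad, forces in N, time in s.
With the tool pointing down it reaches from about 0.3 to 0.875 m from the base axis. Payload 6.4 kg.
Tool frame: the origin (TCP) lies on the centre line of the jaws, within the pads' length; the fingertips stand arm.tip_extent ahead of it and the grasp point (between the pads) lies 3 mm ahead of it (arm.tip_extent is the distance from the TCP to the fingertips, in m); z points along the fingers, y is the line along which they close (so a half turn about z gives the same grasp; the last joint's range is limited). The gripper opens to 88 mm and grips with 3 to 60 N. Pads are 18 mm wide; open, the fingers measure 123 mm over their backs; the gripper's body (75 mm by 187 mm) begins 45 mm behind the grasp point.
Start: joints at [-1.336, 0.181, 1.607, -0, 1.354, -0.206], TCP at [0.245, -0.52, 0.241] pointing down, gripper open.
Joint ranges: [-2.99, 2.99], [-0.89, 2.07], [0.3, 2.58], [-1.14, 4.28], [0, 2.63], [-3.12, 3.12]. Speed limits (rad/s): [2.57, 2.57, 3.01, 3.14, 3.14, 3.14].

### API

Orientations are given as a unit quaternion [x, y, z, w].
In Python, from rig import arm, cams gives the robot as it stands.
- The arm moves only by the tool jog_arm, never from a script. Its argument "motion" is a list of rows, each a list of 3 entries, a list of its own where there are three numbers: the shift along the tool's x, y, z in mm, then the turn, a rotation vector about the tool's x, y, z in degrees, then the opening, from 0 (shut) to 1 (fully open). In form: [[[x, y, z], [ax, ay, az], jaw], ...]. A call has 1 to 12 rows; each row shifts and turns the commanded pose from where the row before left it, along the tool's axes as they then stand; what a row does not reach is not made up. A row lasts 1/10 s, in which the tool goes at most 50 mm and 8.59 degrees, less where a joint would pass 70% of its speed; a pose out of reach is approached as far as the arm can. A call is refused whole if a number of a shift passes 50 or a number of a turn 8.59, either way. A call with a gripper value outside its range is refused whole. The fingers move at their own pace and stop on an object; "force" is the grip in N (left out, the last holds). Time passes only in rows, so rows that do not move let the fingers close. It gives the time, the measured TCP pose, the force, the opening and the grip force at its end, in the units of the state.
- arm.state(): the state, without advancing time (a new reading comes with each control period).
- cams.get_image(name): name is "scene" or "side" or "wrist"; returns a dict with "frame" (420x560x3 uint8, blue, green, red), "fx", "fy", "cx", "cy" (pixels), "dist" ([k1, k2, p1, p2, k3] as OpenCV has them; the pictures are not rectified), "rvec" (rotation vector, rad) and "tvec" (3), from world to camera coordinates, as OpenCV has them. Camera axes: x right, y down, z forward; pixel columns grow to the right and rows downward; lengths in m; the calibration is good to about 2 mm. A picture is of the moment at which its call begins. There is no depth.
- arm.sign_off(): hands the job in; it is judged then, once.
The state is a dict: "clock": time; "joints": joint angles; "joint_vel": joint speeds; "joint_efforts": joint torques, N m; "tcp_pos": TCP position; "orientation": TCP orientation; "contact_force": force on the tool from outside, world axes, zero at the start; "moment": the same for the moment, N m; "width": opening from 0.0 (shut) to 1.0 (fully open); "grasp_force": force on a finger pad.
Only numpy, scipy, OpenCV 4.12 (cv2) and the standard library are available. Lean on these libraries where they do the work, as an engineer would, in place of code of your own. Each camera call takes 0.05 s, during which the arm holds its last target. There are 200 camera calls.

## Working session

There is one attempt and no reset: what is moved stays moved. The work goes in short steps, Python scripts to look and compute and a tool call to move; the robot and the scene stay as the last step left them, time stands still between calls to the robot, and variables do not carry over. Pictures are saved under pics/ and viewed, at most 14 in all, crops included, and the job is handed in when it is done.

Besides the shell and the picture viewer there is one more tool, called after "Request:" as name(argument=value, ...), one argument or row to a line, values as JSON. jog_arm: Moves the arm, as the interface text tells. Its arguments: {"type":"object","properties":{"motion":{"type":"array","items":{"type":"array"}},"force":{"type":"number"}},"required":["motion"]}

```bash
mkdir -p pics; ls; python3 - <<'E'
from rig import arm,cams
import cv2,pickle,numpy as np
d={n:cams.get_image(n) for n in("scene","side")}
pickle.dump(d,open("v0.pkl","wb"))
for n in d:
    cv2.imwrite(f"pics/{n}0.png",d[n]["frame"]);c=d[n]
    R=cv2.Rodrigues(np.array(c["rvec"]))[0];print(n,c["fx"],c["dist"],-R.T@np.array(c["tvec"]).ravel())
print(arm.state(),arm.tip_extent)
E
```

```text
pics
scene 545.5068704302842 [-0.16605146  0.          0.          0.          0.        ] [ 1.62332566 -0.18705894  1.10062684]
side 401.5674088978372 [0.00627238 0.         0.         0.         0.        ] [0.08528936 0.74562396 0.68262357]
{'clock': 0.1, 'joints': array([-1.33630921e+00,  1.81465034e-01,  1.60789052e+00,  1.59088204e-05,
        1.35376022e+00, -2.06289075e-01]), 'joint_vel': array([ 0.00231039, -0.00247194, -0.00212173,  0.00125626,  0.00040018,
       -0.00054815]), 'joint_efforts': array([ 8.71544180e-04, -4.34822237e+01, -3.42691934e+01,  7.04560359e-02,
        3.40216595e-02, -4.65005826e-05]), 'tcp_pos': array([ 0.24523571, -0.51957273,  0.23990963]), 'orientation': array([ 9.75812775e-01,  2.18606606e-01, -2.97116335e-06, -7.61593147e-04]), 'contact_force': array([-0.36876352, -0.02207655,  0.45977761]), 'moment': array([ 0.0212272 , -0.02451974,  0.04315368]), 'grasp_force': 0.0, 'width': 0.9995995217131939} 0.022
```

View pics/scene0.png

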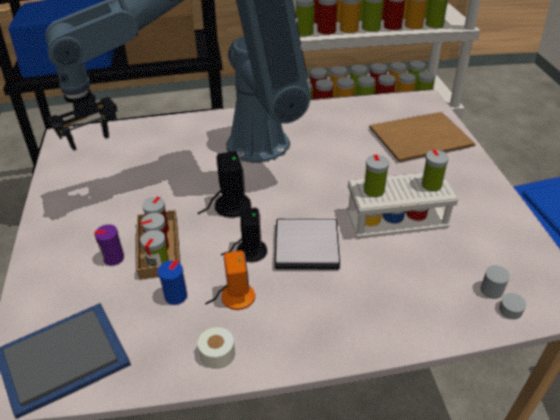

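View pics/side0.png

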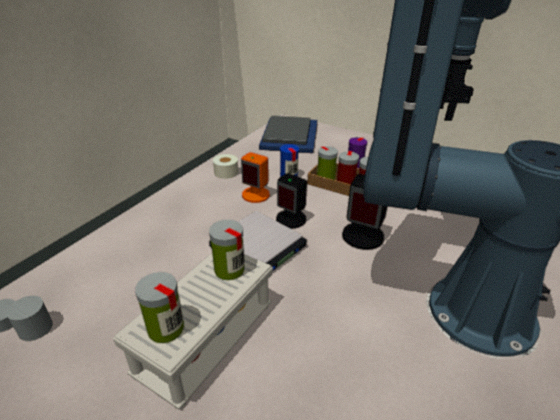

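The scene view shows the flat at (158,240), with the green jar at its near end (152,245). The blue decoy is at (173,282), the small black scanner at (252,235), the scale plate at (307,243), and the shelf at (402,190) with mates at (375,175) and (435,170). The side view shows the window of the small scanner at (290,190) facing the plate.

```bash
cat > h.py <<'E'
import cv2,pickle,numpy as np
def ray(c,uv):
    K=np.array([[c["fx"],0,c["cx"]],[0,c["fy"],c["cy"]],[0,0,1]])
    p=cv2.undistortPoints(np.array(uv,float).reshape(-1,1,2),K,np.array(c["dist"])).reshape(-1,2)
    R=cv2.Rodrigues(np.array(c["rvec"]))[0]
    return -R.T@np.array(c["tvec"]).ravel(), np.c_[p,np.ones(len(p))]@R
def onz(c,uv,z):
    o,d=ray(c,uv); return o+d*((z-o[2])/d[:,2])[:,None]
def proj(c,P):
    K=np.array([[c["fx"],0,c["cx"]],[0,c["fy"],c["cy"]],[0,0,1]])
    return cv2.projectPoints(np.array(P,float).reshape(-1,3),np.array(c["rvec"]),np.array(c["tvec"]),K,np.array(c["dist"]))[0].reshape(-1,2)
E
python3 - <<'E'
from h import *
d=pickle.load(open("v0.pkl","rb"));s=d["scene"];np.set_printoptions(precision=3,suppress=True)
for nm,uv,z in[("green lid",(152,238),.109),("red mid",(152,222),.109),("redfar",(154,205),.109),("blue lid",(171,268),.105),("purple",(108,234),.105),("plate",(307,241),.036),("scanner foot",(254,248),.01),("mL",(435,156),.225),("mR",(376,162),.225)]:
    print(nm,onz(s,[uv],z)[0])
f=s["frame"]
g=cv2.cvtColor(f,cv2.COLOR_BGR2HSV)
a=cv2.resize(f[185:285,90:190],None,fx=4,fy=4,interpolation=2)
b=cv2.resize(f[195:295,235:345],None,fx=3.6,fy=4,interpolation=2)
c=cv2.resize(f[140:240,340:465],None,fx=3.2,fy=2,interpolation=2)
h=np.hstack([a,b]);e=cv2.resize(d["side"]["frame"][140:240,240:390],None,fx=2.6,fy=2,interpolation=2)
w=np.hstack([c,e]);w=cv2.copyMakeBorder(w,0,0,0,max(0,h.shape[1]-w.shape[1]),cv2.BORDER_CONSTANT)[:,:h.shape[1]]
o=np.vstack([h,w]);print(o.shape);cv2.imwrite("pics/comp.png",o)
E
```

```text
green lid [ 0.543 -0.357  0.109]
red mid [ 0.478 -0.357  0.109]
redfar [ 0.406 -0.352  0.109]
blue lid [ 0.657 -0.31   0.105]
purple [ 0.501 -0.478  0.105]
plate [0.555 0.061 0.036]
scanner foot [ 0.529 -0.086  0.01 ]
mL [0.479 0.441 0.225]
mR [0.477 0.268 0.225]
(600, 796, 3)
```

View pics/comp.png

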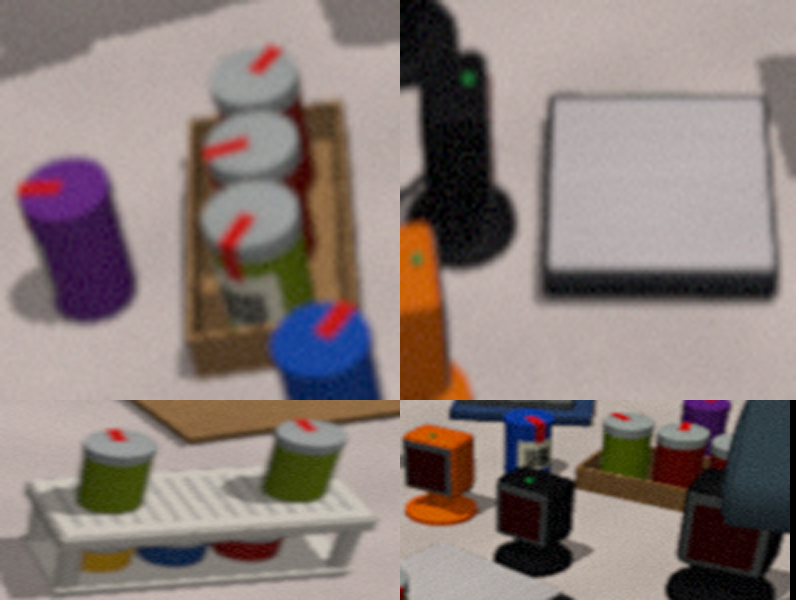

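The composite shows the barcode on the green jar facing roughly +x and slightly -y, with its red strip at crop (235,240). I'll go over the flat for a close wrist view.

Request:
jog_arm(
  motion=[
    [[40,-5,-10],[0,0,0],1],
    [[40,-5,-10],[0,0,0],1],
    [[40,-5,-10],[0,0,0],1],
    [[40,-5,-10],[0,0,0],1],
    [[40,-5,-10],[0,0,0],1],
    [[40,-5,-10],[0,0,0],1],
    [[30,-5,0],[0,0,0],1],
    [[30,-4,0],[0,0,0],1],
    [[0,0,0],[0,0,-8],1],
    [[0,0,0],[0,0,-8],1],
    [[0,0,0],[0,0,-8],1],
    [[0,0,0],[0,0,-8],1],
  ],
)

```text
clock: 1.3
tcp_pos: [0.5, -0.3564, 0.3001]
orientation: [0.876, 0.482, -0.0, -0.001]
contact_force: [-0.4, 0.8, 0.4]
width: 0.999
grasp_force: 0.0
```

Request:
jog_arm(
  motion=[
    [[0,0,0],[0,0,-8.5],1],
    [[0,0,0],[0,0,-8.5],1],
    [[0,0,0],[0,0,-8.5],1],
    [[0,0,0],[0,0,-8.5],1],
    [[0,0,0],[0,0,-8.5],1],
    [[0,0,0],[0,0,-8.5],1],
    [[0,0,0],[0,0,-8.5],1],
    [[0,0,0],[0,0,-8.5],1],
    [[0,0,0],[0,0,-8.5],1],
    [[0,0,0],[0,0,-8.5],1],
    [[0,0,0],[0,0,-8.5],1],
    [[0,0,0],[0,0,-8.5],1],
  ],
)

```text
clock: 2.5
tcp_pos: [0.4998, -0.3566, 0.3001]
orientation: [0.177, 0.984, 0.0, -0.0]
contact_force: [-0.1, -0.2, -0.0]
width: 1.003
grasp_force: 0.0
```

Request:
jog_arm(
  motion=[
    [[0,0,0],[0,0,-8.5],1],
    [[0,0,0],[0,0,-8.5],1],
    [[0,0,0],[0,0,-3.8],1],
    [[0,0,0],[0,0,0],1],
    [[0,0,0],[0,0,0],1],
  ],
)

```text
clock: 3.0
tcp_pos: [0.4999, -0.3566, 0.3003]
orientation: [0.001, 1.0, 0.0, -0.0]
contact_force: [0.4, -1.2, 0.2]
width: 0.998
grasp_force: 0.0
```

```bash
cat >> h.py <<'E'
def grab(tag,*names):
    from rig import cams
    d={n:cams.get_image(n) for n in names}
    pickle.dump(d,open(tag+".pkl","wb"))
    for n in d: cv2.imwrite(f"pics/{n}_{tag}.png",d[n]["frame"])
    return d
def pose():
    from rig import arm
    from scipy.spatial.transform import Rotation as R
    s=arm.state();M=R.from_quat(s["orientation"]).as_matrix()
    return s,np.array(s["tcp_pos"]),M,np.degrees(np.arctan2(M[1,1],M[0,1]))
def togo(p):
    s,t,M,th=pose();print("t",s["clock"],"tcp",t.round(4),"theta",round(th,2),"tilt",M[:,2].round(3),"w",s["width"],"F",s["contact_force"].round(2),"j6",s["joints"][5].round(2))
    print("tool shift mm",(M.T@(np.array(p)-t)*1000).round(1))
E
python3 - <<'E'
from h import *
d=grab("v1","wrist");c=d["wrist"];R=cv2.Rodrigues(np.array(c["rvec"]))[0]
print(-R.T@np.array(c["tvec"]).ravel(),R[2],c["fx"]);togo([.545,-.357,.3])
E
```

```text
[ 0.42484343 -0.35724117  0.44482766] [ 2.94511857e-01  2.56445997e-04 -9.55647791e-01] 371.3223724572344
t 3.05 tcp [ 0.4999 -0.3567  0.3004] theta 89.95 tilt [-0.  0. -1.] w 1.0031151793236095 F [-0.59 -0.28 -0.9 ] j6 -2.38
tool shift mm [-45.1  -0.3   0.4]
```

View pics/wrist_v1.png

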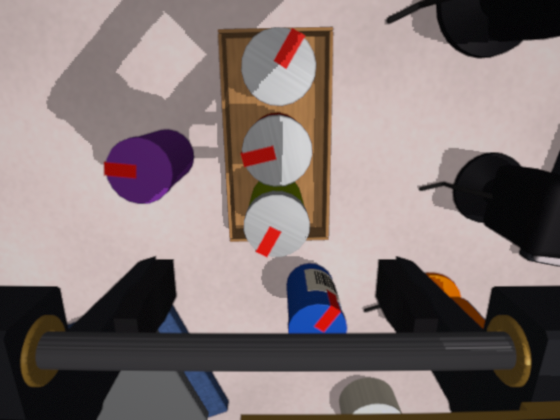

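The wrist view shows the green jar's lid at about (277,224), with its red strip towards (268,241). The blue jar's lid is at (317,320). The fingers have free space at ±y.

```bash
cat >> h.py <<'E'
def lid(c,p,z,half=60):
    """lid circle near pixel p; strip vector; world at lid top z"""
    f=c["frame"];x0,y0=int(p[0]-half),int(p[1]-half);q=f[max(y0,0):y0+2*half,max(x0,0):x0+2*half]
    x0,y0=max(x0,0),max(y0,0)
    exp=c["fx"]*.032/np.linalg.norm(onz(c,[p],z)[0]-ray(c,[p])[0])
    k=cv2.HoughCircles(cv2.medianBlur(cv2.cvtColor(cv2.resize(q,None,fx=4,fy=4,interpolation=2),cv2.COLOR_BGR2GRAY),5),cv2.HOUGH_GRADIENT,1,60,param1=60,param2=12,minRadius=int(4*exp*.9),maxRadius=int(4*exp*1.08))
    k=k[0]/4+[x0-.375,y0-.375,0]
    k=k[np.argmin(np.hypot(k[:,0]-p[0],k[:,1]-p[1]))]
    h=cv2.cvtColor(f,cv2.COLOR_BGR2HSV)
    m=((h[...,0]<8)|(h[...,0]>172))&(h[...,1]>150)&(h[...,2]>90)
    yy,xx=np.nonzero(m);s=np.hypot(xx-k[0],yy-k[1])<k[2]*.97
    P=onz(c,np.c_[xx[s],yy[s]],z)[:,:2];C=onz(c,[k[:2]],z)[0]
    v=cv2.fitLine(P.astype(np.float32),cv2.DIST_HUBER,0,.001,.001).ravel()
    a=v[:2]*np.sign(np.dot(v[:2],P.mean(0)-C[:2]))
    off=np.cross(a,C[:2]-v[2:])
    return k,exp,C,np.degrees(np.arctan2(a[1],a[0])),off
E
python3 - <<'E'
from h import *
np.set_printoptions(precision=4,suppress=True)
c=pickle.load(open("v1.pkl","rb"))["wrist"]
for p in[(277,224),(277,150),(279,66)]: print(lid(c,p,.109))
f=c["frame"];print(f[240,200],f[220,290],f[230,265])
print("tray corners",onz(c,[(219,28),(333,28),(229,241),(329,239)],.042))
E
```

```text
(array([276.25, 226.25,  32.5 ]), np.float64(33.38607825177447), array([ 0.545 , -0.3564,  0.109 ]), np.float64(-27.841871607008567), array(-0.0002))
(array([276.25, 150.25,  34.85]), np.float64(35.03851301491559), array([ 0.4722, -0.3563,  0.109 ]), np.float64(-76.39647841037865), array(-0.0011))
(array([278.   ,  67.   ,  37.025]), np.float64(35.28828413258053), array([ 0.4014, -0.3548,  0.109 ]), np.float64(148.5128081355765), array(-0.0002))
[189 192 211] [190 190 190] [178 177 181]
tray corners [[ 0.3597 -0.413   0.042 ]
 [ 0.3598 -0.2996  0.042 ]
 [ 0.5871 -0.4114  0.042 ]
 [ 0.5848 -0.2948  0.042 ]]
```

Request:
jog_arm(
  motion=[
    [[-45,0,0],[0,0,0],1],
    [[0,0,30],[0,0,0],1],
    [[0,0,40],[0,0,0],1],
    [[0,0,40],[0,0,0],1],
    [[0,0,35],[0,0,0],1],
    [[0,0,25],[0,0,0],1],
    [[0,0,15],[0,0,0],1],
    [[0,0,11],[0,0,0],1],
    [[0,0,0],[0,0,0],1],
  ],
)

```text
clock: 3.95
tcp_pos: [0.5447, -0.3564, 0.1037]
orientation: [-0.0, 1.0, 0.001, -0.001]
contact_force: [-0.9, -1.2, 0.3]
width: 1.002
grasp_force: 0.0
```

Request:
jog_arm(
  motion=[
    [[0,0,0],[0,0,0],0.6],
    [[0,0,0],[0,0,0],0.6],
    [[0,0,0],[0,0,0],0.6],
    [[0,0,0],[0,0,0],0.6],
    [[0,0,0],[0,0,0],0.6],
  ],
  force=25,
)

```text
clock: 4.45
tcp_pos: [0.5457, -0.357, 0.106]
orientation: [-0.001, 1.0, -0.001, 0.001]
contact_force: [-0.8, 1.5, 6.2]
width: 0.712
grasp_force: 25.0
```

Request:
jog_arm(
  motion=[
    [[0,0,-5],[0,0,0],0.6],
    [[0,0,-10],[0,0,0],0.6],
    [[0,0,-20],[0,0,0],0.6],
    [[0,0,-30],[0,0,0],0.6],
    [[0,0,-40],[0,0,0],0.6],
    [[0,0,-40],[0,0,0],0.6],
    [[0,0,-40],[0,0,0],0.6],
    [[0,0,0],[0,0,0],0.6],
  ],
)

```text
clock: 5.25
tcp_pos: [0.5471, -0.3587, 0.2977]
orientation: [-0.001, 1.0, -0.004, 0.004]
contact_force: [0.6, -1.3, -3.2]
width: 0.715
grasp_force: 25.0
```

```bash
python3 - <<'E'
from h import *
d=grab("v2","scene","side","wrist");togo([.55,0.06,.28])
# dark-red window in side view
f=d["side"]["frame"]
o=np.vstack([np.hstack([cv2.resize(f[160:240,260:380],(400,300),interpolation=2),cv2.resize(d["scene"]["frame"][160:290,90:220],(400,300))]),np.hstack([cv2.resize(d["wrist"]["frame"],(400,300)),cv2.resize(f[100:210,260:400],(400,300))])])
cv2.imwrite("pics/c2.png",o)
E
```

```text
t 5.4 tcp [ 0.5444 -0.3563  0.2884] theta 90.05 tilt [-0.001  0.001 -1.   ] w 0.7115915194935718 F [-0.84  0.78 -3.66] j6 -2.33
tool shift mm [ -6.  416.3   9. ]
```

View pics/c2.png

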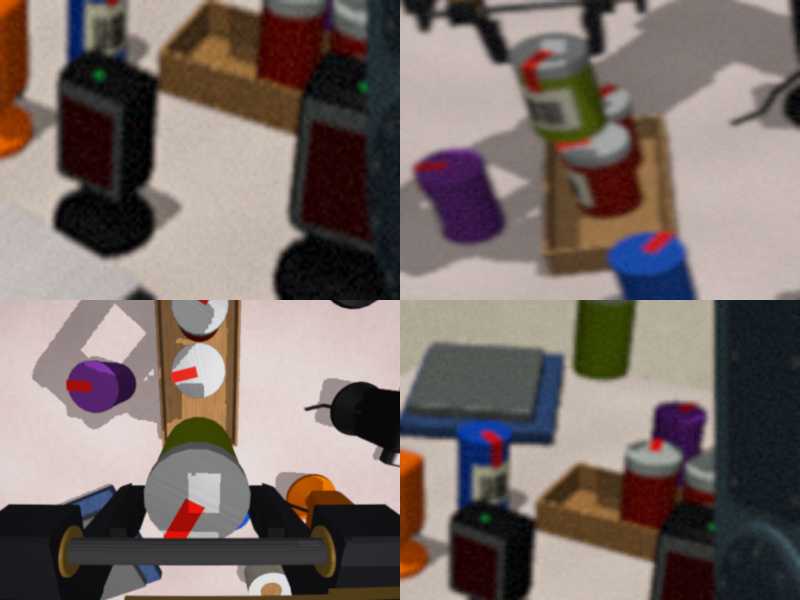

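The jar is held and lifted: scene crop (555,90), wrist lid (197,490 in the composite). The small scanner's window is in the side crop at (88,140). Next I'll measure the window, plate and shelf.

```bash
python3 - <<'E'
from h import *
np.set_printoptions(precision=4,suppress=True)
d=pickle.load(open("v0.pkl","rb"));f=d["side"]["frame"];c=d["side"];s=d["scene"]
y0,x0=165,272;q=cv2.resize(f[y0:230,x0:315],None,fx=8,fy=8,interpolation=2).astype(int)
q=cv2.GaussianBlur(q.astype(np.uint8),(9,9),0).astype(int)
m=((q[...,2]-q[...,1]>14)&(q[...,2]<110)).astype(np.uint8)
n,L,S,_=cv2.connectedComponentsWithStats(m);i=1+np.argmax(S[1:,4]);print(S[i]/8)
ct=cv2.findContours((L==i).astype(np.uint8),cv2.RETR_EXTERNAL,cv2.CHAIN_APPROX_NONE)[0][0]
ct=cv2.convexHull(ct)
for e in (.02,.04,.06,.08):
    k=cv2.approxPolyDP(ct,e*cv2.arcLength(ct,True),True)
    if len(k)==4:break
k=k[:,0]/8+[x0-.44,y0-.44];print(k)
k=k[np.argsort(k[:,1])];
# left pair/right pair by x
k=k[np.argsort(k[:,0])];l=k[:2][np.argsort(k[:2,1])];r=k[2:][np.argsort(k[2:,1])]
T=onz(c,[l[0],r[0]],.120);B=onz(c,[l[1],r[1]],.056);print("top",T,"bot",B)
M=onz(c,[k.mean(0)],.088);print(M, "widths",np.linalg.norm(T[0]-T[1]),np.linalg.norm(B[0]-B[1]))
for P in(T,B):
    v=P[1]-P[0];print("edge deg",np.degrees(np.arctan2(v[1],v[0])))
# plate: bright corners, scene
g=s["frame"];x0,y0=265,205;q=cv2.resize(g[y0:280,x0:350],None,fx=6,fy=6,interpolation=2)
dk=(q.max(2)<110).astype(np.uint8)
dk=cv2.morphologyEx(dk,cv2.MORPH_CLOSE,np.ones((9,9)))
cs,hi=cv2.findContours(dk,cv2.RETR_CCOMP,cv2.CHAIN_APPROX_NONE)
hs=[a for a,b in zip(cs,hi[0]) if b[3]>=0];print([cv2.contourArea(a)/36 for a in hs])
a=max(hs,key=cv2.contourArea)
p=cv2.approxPolyDP(cv2.convexHull(a),.04*cv2.arcLength(a,True),True)[:,0]/6+[x0-.42,y0-.42]
P=onz(s,p,.036);print(P,P.mean(0))
E
```

```text
[   6.5     20.625   15.375   24.375 2258.75 ]
[[278.935 185.31 ]
 [293.185 190.685]
 [292.06  209.31 ]
 [278.81  203.81 ]]
top [[ 0.5555 -0.0644  0.12  ]
 [ 0.5091 -0.0601  0.12  ]] bot [[ 0.5583 -0.0693  0.056 ]
 [ 0.513  -0.0644  0.056 ]]
[[ 0.5342 -0.0653  0.088 ]] widths 0.04667743375112218 0.04552487419059976
edge deg 174.67882558990448
edge deg 173.91396611486385
[]Traceback (most recent call last):
  File "<stdin>", line 27, in <module>
ValueError: max() iterable argument is empty
```

Request:
jog_arm(
  motion=[
    [[-5,20,-20],[0,0,0],0.6],
    [[-7,35,-20],[0,0,0],0.6],
    [[-7,40,-10],[0,0,0],0.6],
    [[-7,40,0],[0,0,0],0.6],
    [[-7,40,0],[0,0,0],0.6],
    [[-7,40,0],[0,0,0],0.6],
    [[-7,40,0],[0,0,0],0.6],
    [[-7,40,0],[0,0,0],0.6],
    [[-7,35,0],[0,0,0],0.6],
    [[-7,20,0],[0,0,0],0.6],
    [[-7,6,0],[0,0,0],0.6],
    [[0,0,0],[0,0,0],0.6],
  ],
)

```text
clock: 6.6
tcp_pos: [0.6196, -0.0002, 0.3374]
orientation: [-0.001, 1.0, 0.0, -0.002]
contact_force: [0.1, -0.4, -3.0]
width: 0.712
grasp_force: 25.0
```

```bash
python3 - <<'E'
from h import *
d=grab("v3","wrist");togo([.55,.06,.3])
E
```

```text
t 6.65 tcp [ 0.6194 -0.0012  0.3379] theta 90.07 tilt [-0.003 -0.    -1.   ] w 0.7129666530026426 F [ 0.13 -0.9  -3.46] j6 -1.76
tool shift mm [69.2 61.2 38.1]
```

View pics/wrist_v3.png

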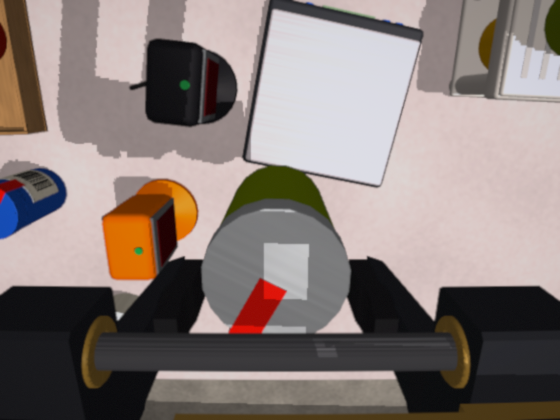

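The wrist view shows the plate quad (about (274,12), (420,38), (380,185), (250,158)) turned clockwise. The scanner head is at (185,80), with its window as a dark red strip at (210,85).

```bash
python3 - <<'E'
from h import *
np.set_printoptions(precision=4,suppress=True)
c=pickle.load(open("v3.pkl","rb"))["wrist"];f=c["frame"]
def quad(m,off,sc):
    n,L,S,_=cv2.connectedComponentsWithStats(m.astype(np.uint8));i=1+np.argmax(S[1:,4])
    ct=cv2.convexHull(max(cv2.findContours((L==i).astype(np.uint8),cv2.RETR_EXTERNAL,cv2.CHAIN_APPROX_NONE)[0],key=cv2.contourArea))
    for e in np.arange(.01,.12,.005):
        k=cv2.approxPolyDP(ct,e*cv2.arcLength(ct,True),True)
        if len(k)<=4:break
    return k[:,0]/sc+np.array(off)-.5+.5/sc
y0,x0=35,190
q=cv2.GaussianBlur(cv2.resize(f[y0:130,x0:245],None,fx=6,fy=6,interpolation=2),(7,7),0).astype(int)
k=quad((q[...,2]-q[...,1]>22)&(q[...,2]<140),(x0,y0),6);print("window px",k)
print("@.120",onz(c,k,.120));print("@.056",onz(c,k,.056))
h=f.astype(int);y0,x0=0,235
q=cv2.resize(f[y0:195,x0:430],None,fx=3,fy=3,interpolation=2).astype(int)
m=(q.min(2)>170)&(abs(q[...,2]-q[...,0])<14)
m=cv2.morphologyEx(m.astype(np.uint8),cv2.MORPH_OPEN,np.ones((9,9)))
k=quad(m,(x0,y0),3);P=onz(c,k,.036);print("plate px",k,P,P.mean(0))
for a in range(len(P)):
    v=P[(a+1)%len(P)]-P[a];print(np.linalg.norm(v),np.degrees(np.arctan2(v[1],v[0])))
E
```

```text
window px [[207.9167  57.5833]
 [217.75    64.5833]
 [213.75   111.4167]
 [203.75   115.75  ]]
@.120 [[ 0.5104 -0.0625  0.12  ]
 [ 0.5165 -0.0537  0.12  ]
 [ 0.5583 -0.0592  0.12  ]
 [ 0.5622 -0.0689  0.12  ]]
@.056 [[ 0.5043 -0.0734  0.056 ]
 [ 0.5114 -0.0631  0.056 ]
 [ 0.5606 -0.0695  0.056 ]
 [ 0.5653 -0.0809  0.056 ]]
plate px [[273.3333  10.    ]
 [418.3333  42.    ]
 [379.     184.    ]
 [251.     159.    ]] [[ 0.4536 -0.0032  0.036 ]
 [ 0.4848  0.1589  0.036 ]
 [ 0.6477  0.1273  0.036 ]
 [ 0.6171 -0.0301  0.036 ]] [0.5508 0.0632 0.036 ]
0.16506484714526415 79.09200785206262
0.1659156620306973 -10.976299238465211
0.1603121025776237 -100.9802927790508
0.16577584119174946 170.66653858298284
```

```bash
python3 - <<'E'
from h import *
np.set_printoptions(precision=4,suppress=True)
c=pickle.load(open("v3.pkl","rb"))["wrist"]
print(lid(c,(276,268),.3379+.004,100))
togo([.551,.061,.2])
E
```

```text
(array([275.5 , 275.25,  74.55]), np.float64(76.20735025864366), array([ 0.6164, -0.0008,  0.3419]), np.float64(-31.35511062322486), array(-0.0018))
t 6.65 tcp [ 0.6194 -0.0012  0.3379] theta 90.07 tilt [-0.003 -0.    -1.   ] w 0.7129666530026426 F [ 0.13 -0.9  -3.46] j6 -1.76
tool shift mm [ 67.9  62.2 138.1]
```

Request:
jog_arm(
  motion=[
    [[17,15,0],[0,0,0],0.6],
    [[34,31,0],[0,0,0],0.6],
    [[17,16,0],[0,0,0],0.6],
    [[0,0,0],[0,0,8.5],0.6],
    [[0,0,0],[0,0,8.5],0.6],
    [[0,0,0],[0,0,8.5],0.6],
    [[0,0,0],[0,0,8.5],0.6],
    [[0,0,20],[0,0,8.5],0.6],
    [[0,0,30],[0,0,8.5],0.6],
    [[0,0,30],[0,0,8.5],0.6],
    [[0,0,30],[0,0,8.2],0.6],
  ],
)

```text
clock: 7.75
tcp_pos: [0.5513, 0.0594, 0.2283]
orientation: [0.56, 0.828, -0.0, -0.0]
contact_force: [0.1, 0.1, -4.8]
width: 0.715
grasp_force: 25.0
```

Request:
jog_arm(
  motion=[
    [[0,0,30],[0,0,0],0.6],
    [[0,0,25],[0,0,0],0.6],
    [[0,0,15],[0,0,0],0.6],
    [[0,0,6],[0,0,0],0.6],
    [[0,0,0],[0,0,0],0.6],
    [[0,0,0],[0,0,0],0.6],
  ],
)

```text
clock: 8.35
tcp_pos: [0.5526, 0.0609, 0.155]
orientation: [0.557, 0.831, 0.0, 0.001]
contact_force: [0.2, -0.0, -3.2]
width: 0.709
grasp_force: 25.0
```

```bash
python3 - <<'E'
from h import *
d=grab("v4","scene");togo([.551,.061,.1397])
cv2.imwrite("pics/c4.png",cv2.resize(d["scene"]["frame"][150:290,210:370],None,fx=5,fy=4,interpolation=2))
E
```

```text
t 8.4 tcp [0.5527 0.061  0.1552] theta 22.35 tilt [ 0.003 -0.    -1.   ] w 0.7123569402415599 F [ 0.32  0.67 -2.1 ] j6 -0.49
tool shift mm [ 0.7 -1.6 15.5]
```

View pics/c4.png

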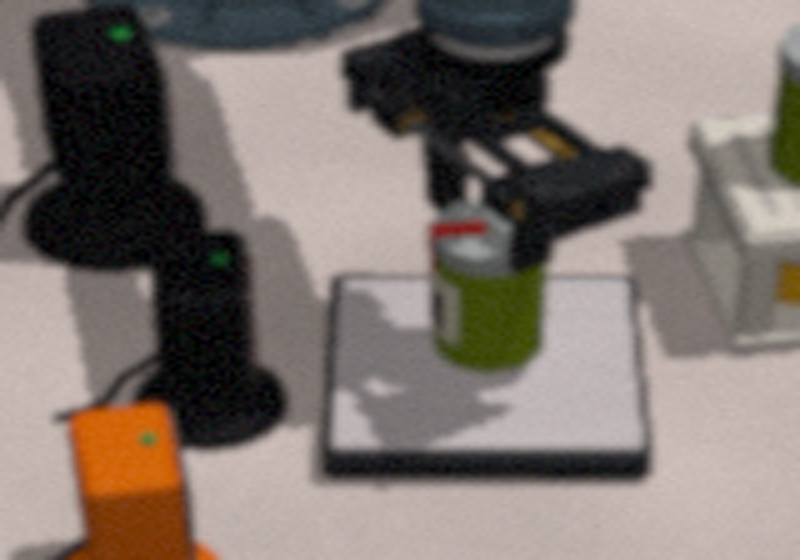

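The jar hangs above the plate at crop (490,300), with its label and strip towards the scanner on the left. I'll lower it slowly.

Request:
jog_arm(
  motion=[
    [[0,-1.5,5],[0,0,0],0.6],
    [[0,0,4],[0,0,0],0.6],
    [[0,0,2],[0,0,0],0.6],
    [[0,0,1],[0,0,0],0.6],
    [[0,0,0],[0,0,0],0.6],
  ],
)

```text
clock: 8.9
tcp_pos: [0.5501, 0.0607, 0.1415]
orientation: [0.557, 0.831, -0.0, -0.0]
contact_force: [0.4, 0.3, -2.9]
width: 0.717
grasp_force: 25.0
```

Request:
jog_arm(
  motion=[
    [[0,0,1],[0,0,0],0.6],
    [[0,0,0],[0,0,0],0.6],
    [[0,0,1],[0,0,0],0.6],
    [[0,0,0],[0,0,0],0.6],
  ],
)

```text
clock: 9.3
tcp_pos: [0.5502, 0.0607, 0.1396]
orientation: [0.557, 0.831, -0.0, -0.0]
contact_force: [0.4, 0.5, -2.9]
width: 0.713
grasp_force: 25.0
```

Request:
jog_arm(
  motion=[
    [[0,0,1],[0,0,0],0.6],
    [[0,0,0],[0,0,0],0.6],
  ],
)

```text
clock: 9.5
tcp_pos: [0.5501, 0.0607, 0.1386]
orientation: [0.557, 0.831, -0.0, -0.0]
contact_force: [-0.4, 0.4, -2.6]
width: 0.714
grasp_force: 25.0
```

Request:
jog_arm(
  motion=[
    [[0,0,1],[0,0,0],0.6],
    [[0,0,0],[0,0,0],0.6],
  ],
)

```text
clock: 9.7
tcp_pos: [0.5505, 0.0606, 0.1381]
orientation: [0.557, 0.831, 0.0, 0.0]
contact_force: [-1.2, 0.8, -0.4]
width: 0.719
grasp_force: 25.0
```

Request:
jog_arm(
  motion=[
    [[0,0,0.5],[0,0,0],0.6],
    [[0,0,0],[0,0,0],0.72],
    [[0,0,0],[0,0,0],0.76],
    [[0,0,0],[0,0,0],0.85],
    [[0,0,0],[0,0,0],1],
    [[0,0,0],[0,0,0],1],
    [[0,0,-10],[0,0,0],1],
    [[0,0,-25],[0,0,0],1],
    [[0,0,-40],[0,0,0],1],
    [[0,0,-45],[0,0,0],1],
    [[0,0,-40],[0,0,0],1],
    [[0,0,0],[0,0,0],1],
  ],
)

```text
clock: 10.9
tcp_pos: [0.5533, 0.0605, 0.3051]
orientation: [0.557, 0.831, 0.003, 0.005]
contact_force: [0.6, 0.3, 0.0]
width: 0.998
grasp_force: 0.0
```

```bash
python3 - <<'E'
from h import *
d=grab("v5","wrist","side");togo([.551,.061,.138])
f=d["wrist"]["frame"];g=d["side"]["frame"]
cv2.imwrite("pics/c5.png",np.hstack([cv2.resize(f,(560,420)),cv2.resize(g[150:250,230:320],(240,420),interpolation=2)]))
E
```

```text
t 11.0 tcp [0.5507 0.0607 0.2988] theta 22.36 tilt [ 0.003 -0.    -1.   ] w 1.0022562056275037 F [-0.44  0.28 -0.59] j6 -0.49
tool shift mm [ 4.000e-01 -1.000e-01  1.608e+02]
```

View pics/c5.png

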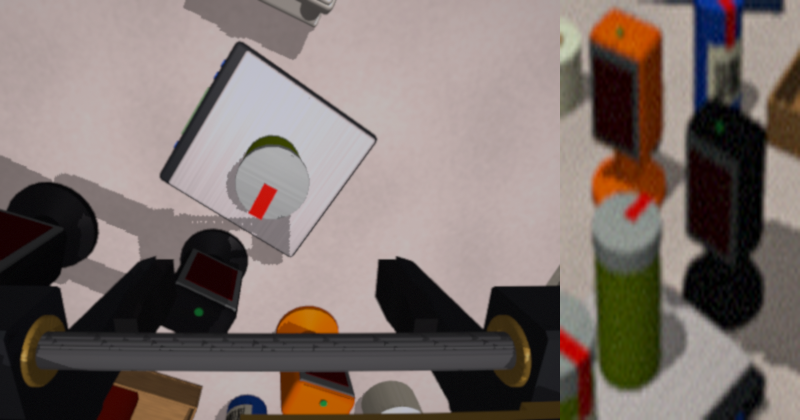

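The wrist view shows the jar standing on the plate at (272,183), its strip at (262,201) pointing towards the window at (212,277). Next I'll measure the alignment.

```bash
python3 - <<'E'
from h import *
np.set_printoptions(precision=4,suppress=True)
c=pickle.load(open("v5.pkl","rb"))["wrist"];f=c["frame"]
k,e,C,a,o=lid(c,(272,183),.141);print(k,C,a,o)
y0,x0=240,170
q=cv2.GaussianBlur(cv2.resize(f[y0:315,x0:255],None,fx=6,fy=6,interpolation=2),(7,7),0).astype(int)
m=((q[...,2]-q[...,1]>18)&(q[...,2]<140)).astype(np.uint8)
n,L,S,_=cv2.connectedComponentsWithStats(m);i=1+np.argmax(S[1:,4])
ct=cv2.convexHull(cv2.findContours((L==i).astype(np.uint8),0,1)[0][0])
for ee in np.arange(.01,.12,.005):
    p=cv2.approxPolyDP(ct,ee*cv2.arcLength(ct,True),True)
    if len(p)<=4:break
p=p[:,0]/6+[x0-.42,y0-.42];print(p);print(onz(c,p,.12));print(onz(c,p,.056))
W=onz(c,[p.mean(0)],.088)[0];v=C-W;print("win",W,"win->jar deg",np.degrees(np.arctan2(v[1],v[0])),np.hypot(*v[:2]))
E
```

```text
[271.5  181.75  35.65] [0.5512 0.064  0.141 ] -95.79504432087099 -0.0010602147517668591
[[197.7467 252.9133]
 [236.58   270.9133]
 [231.2467 300.58  ]
 [185.2467 278.4133]]
[[ 0.5137 -0.0324  0.12  ]
 [ 0.5551 -0.0363  0.12  ]
 [ 0.5618 -0.0694  0.12  ]
 [ 0.5111 -0.0631  0.12  ]]
[[ 0.5118 -0.0641  0.056 ]
 [ 0.5613 -0.0688  0.056 ]
 [ 0.5692 -0.1083  0.056 ]
 [ 0.5086 -0.1008  0.056 ]]
win [ 0.5363 -0.0677  0.088 ] win->jar deg 83.55121543829043 0.13248558767064142
```

Request:
jog_arm(
  motion=[
    [[20,3,-20],[0,0,0],1],
    [[40,6,-20],[0,0,0],1],
    [[40,6,-20],[0,0,0],1],
    [[40,6,-20],[0,0,0],1],
    [[40,6,-15],[0,0,0],1],
    [[35,5,-5],[0,0,0],1],
    [[20,0,0],[0,0,0],1],
    [[0,0,0],[0,0,0],1],
  ],
)

```text
clock: 11.8
tcp_pos: [0.4888, 0.2923, 0.3953]
orientation: [0.555, 0.832, -0.001, -0.001]
contact_force: [0.6, -0.0, -0.3]
width: 0.999
grasp_force: 0.0
```

```bash
python3 - <<'E'
from h import *
d=grab("v6","wrist","side");togo([.551,.062,.25])
E
```

```text
t 11.9 tcp [0.4899 0.29   0.3954] theta 22.41 tilt [-0.003 -0.001 -1.   ] w 1.0000214778757914 F [ 0.32 -0.23  0.03] j6 -0.06
tool shift mm [-234.   -30.   145.6]
```

View pics/wrist_v6.png

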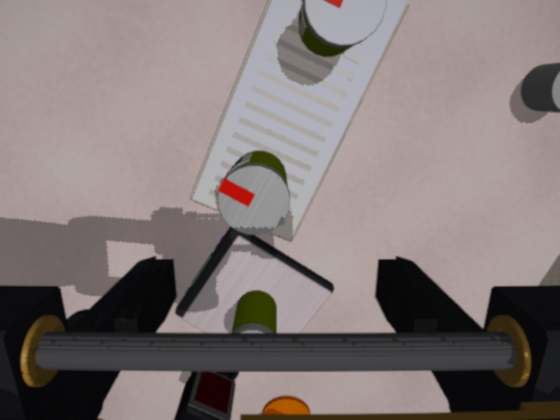

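The wrist view shows the right mate's lid at (254,196), with the left mate's lid partly cut off at (346,5). The board's edges run (270,0)-(193,197) and (408,5)-(293,240).

```bash
python3 - <<'E'
from h import *
np.set_printoptions(precision=4,suppress=True)
c=pickle.load(open("v6.pkl","rb"))["wrist"];d0=pickle.load(open("v0.pkl","rb"))
k,e,C,a,o=lid(c,(254,197),.225);print("mR",k,e,C,a,o)
try:print("mL",lid(c,(346,5),.225))
except Exception as x:print(x)
P=onz(c,[(193,197),(270,0),(293,240),(408,5)],.12);print(P)
for v in(P[1]-P[0],P[3]-P[2],P[2]-P[0]):print(np.degrees(np.arctan2(v[1],v[0])),np.hypot(*v[:2]))
u=(P[1]-P[0])[:2]/np.hypot(*(P[1]-P[0])[:2])+(P[3]-P[2])[:2]/np.hypot(*(P[3]-P[2])[:2]);u/=np.hypot(*u)
E=(P[0]+P[2])[:2]/2;print("yaw",np.degrees(np.arctan2(u[1],u[0]))-90,"end mid",E,"gap",E+u*.145)
# mates by 2 views: green body+lid rough -> scene lid hough on upscaled
s=d0["scene"];sd=d0["side"]
# lid-top red strip ends: mates' strips triangulated by intersect z
for n,z,ps in(("scene",.225,[(376,162),(435,156)]),("side",.225,[(226,230),(157,288)])):
    cc=d0[n]
    h=cv2.cvtColor(cc["frame"],cv2.COLOR_BGR2HSV);m=(h[...,1]<45)&(h[...,2]>90)&(h[...,2]<200)
    for p in ps:
        print(n,p,onz(cc,[p],z)[0])
E
```

```text
mR [253.75  203.5    37.725] 36.36535368489005 [0.4775 0.2704 0.225 ] 173.89956097526317 0.0017322499780217193
mL (array([343.25 ,   7.   ,  37.175]), np.float64(36.40556295472129), array([0.483 , 0.4428, 0.225 ]), np.float64(-167.50161952820346), array(0.0023))
[[0.4142 0.2198 0.12  ]
 [0.4187 0.4468 0.12  ]
 [0.5439 0.2152 0.12  ]
 [0.5508 0.4976 0.12  ]]
88.86872140862995 0.22710548627190502
88.60552079369117 0.28248099491023504
-2.017085525117625 0.12980702770555255
yaw -1.262878898839432 end mid [0.4791 0.2175] gap [0.4823 0.3624]
scene (376, 162) [0.4768 0.2676 0.225 ]
scene (435, 156) [0.4787 0.4413 0.225 ]
side (226, 230) [0.4707 0.2776 0.225 ]
side (157, 288) [0.4737 0.4529 0.225 ]
```

Request:
jog_arm(
  motion=[
    [[15,20,0],[0,0,0],1],
    [[20,24,0],[0,0,0],1],
    [[15,20,0],[0,0,0],1],
    [[0,0,0],[0,0,-7.7],1],
    [[0,0,0],[0,0,-7.7],1],
    [[0,0,0],[0,0,-7.7],1],
    [[0,0,0],[0,0,-7.7],1],
    [[0,0,0],[0,0,-7.7],1],
    [[0,0,0],[0,0,-7.7],1],
    [[0,0,0],[0,0,-7.7],1],
    [[0,0,0],[0,0,-7.7],1],
    [[0,0,0],[0,0,0],1],
  ],
)

```text
clock: 13.1
tcp_pos: [0.5313, 0.3591, 0.3961]
orientation: [0.053, 0.999, -0.001, -0.001]
contact_force: [-0.2, -0.2, 0.5]
width: 0.998
grasp_force: 0.0
```

```bash
python3 - <<'E'
from h import *
d=grab("v7","wrist");togo([.551,.062,.25])
E
```

```text
t 13.15 tcp [0.5312 0.3594 0.3962] theta 83.69 tilt [-0.001 -0.001 -1.   ] w 1.0052807944472157 F [0.08 0.32 0.35] j6 -1.05
tool shift mm [ -52.6 -293.2  146.5]
```

View pics/wrist_v7.png

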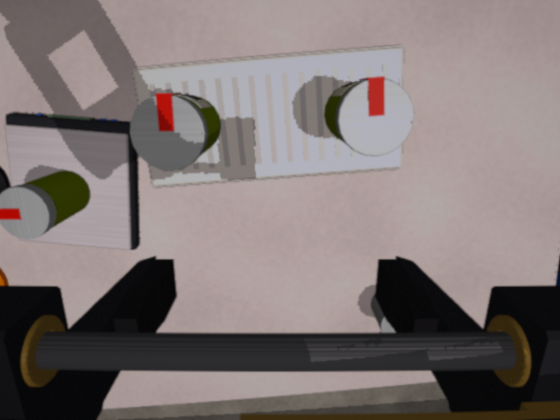

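The view shows both mates whole: right lid centre about (169,131), left lid centre about (375,117). The board's corners are (137,70), (402,46), (402,167) and (153,186), and the empty gap sits between them.

```bash
python3 - <<'E'
from h import *
np.set_printoptions(precision=4,suppress=True)
c=pickle.load(open("v7.pkl","rb"))["wrist"]
A,B=onz(c,[(168.5,131),(375,117)],.225);print(A,B,(A+B)/2,np.hypot(*(B-A)[:2]),np.degrees(np.arctan2((B-A)[1],(B-A)[0]))-90)
for p in[(168.5,131),(375,117)]:
    r=lid(c,p,.225);print("hough",r)
P=onz(c,[(137,70),(402,46),(402,167),(153,186)],.12);print(P,P.mean(0))
for i in range(4):
    v=P[(i+1)%4]-P[i];print(np.hypot(*v[:2]),np.degrees(np.arctan2(v[1],v[0])))
k=lid(c,(26,212),.141);print("jar",k)
f=c["frame"][:200,100:440];h=cv2.cvtColor(f,cv2.COLOR_BGR2HSV)
E
```

```text
[0.475  0.2743 0.225 ] [0.482  0.4469 0.225 ] [0.4785 0.3606 0.225 ] 0.17272111308702418 -2.322468841464584
hough (array([165.5 , 133.75,  38.6 ]), np.float64(36.06704938273419), array([0.4769, 0.2713, 0.225 ]), np.float64(173.13942824029195), array(0.0006))
hough (array([375.   , 118.   ,  37.175]), np.float64(36.37735885543839), array([0.4828, 0.4468, 0.225 ]), np.float64(-179.18513137554186), array(0.0016))
[[0.4135 0.2216 0.12  ]
 [0.4198 0.5046 0.12  ]
 [0.5496 0.5028 0.12  ]
 [0.5413 0.2135 0.12  ]] [0.4811 0.3606 0.12  ]
0.28307007594001016 88.7155228690729
0.1298103341879915 -0.7974081741447064
0.28937353670224125 -91.65972448550315
0.12801586449120297 176.39032675120245
jar (array([ 25. , 216.5,  24. ]), np.float64(23.39550351171736), array([0.5563, 0.0651, 0.141 ]), np.float64(-90.15811637300126), array(0.0052))
```

Request:
jog_arm(
  motion=[
    [[-6,-30,0],[0,0,0],1],
    [[-8,-44,0],[0,0,0],1],
    [[-8,-44,0],[0,0,0],1],
    [[-8,-44,0],[0,0,0],1],
    [[-8,-44,20],[0,0,0],1],
    [[-8,-44,30],[0,0,0],1],
    [[-7,-34,40],[0,0,0],1],
    [[0,-10,40],[0,0,0],1],
    [[0,0,40],[0,0,0],1],
    [[0,0,20],[0,0,0],1],
    [[0,0,0],[0,0,0],1],
  ],
)

```text
clock: 14.25
tcp_pos: [0.5494, 0.0672, 0.2076]
orientation: [0.055, 0.998, 0.0, -0.004]
contact_force: [0.5, 0.3, 0.2]
width: 1.0
grasp_force: 0.0
```

```bash
python3 - <<'E'
from h import *
np.set_printoptions(precision=4,suppress=True)
togo([.5505,.061,.138]);c=grab("v8","wrist")["wrist"];print(proj(c,[.5505,.061,.141]))
E
```

```text
t 14.25 tcp [0.5494 0.0672 0.2076] theta 83.69 tilt [-0.008  0.001 -1.   ] w 0.9996603288818879 F [0.55 0.3  0.17] j6 -1.55
tool shift mm [-2.3 -6.  69.6]
[[266.2174 229.0117]]
```

View pics/wrist_v8.png

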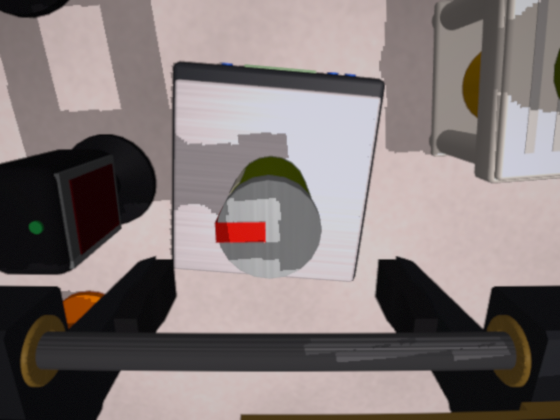

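The lid centre is at about (269,227) and the strip runs level, parallel to the jaw line, so the grasp is aligned. I'll let the arm settle and descend.

Request:
jog_arm(
  motion=[
    [[0,0,20],[0,0,0],1],
    [[0,0,10],[0,0,0],1],
    [[0,0,0],[0,0,0],1],
  ],
)

```text
clock: 14.6
tcp_pos: [0.5516, 0.068, 0.1814]
orientation: [0.053, 0.999, 0.0, -0.001]
contact_force: [0.6, -0.5, -0.8]
width: 1.001
grasp_force: 0.0
```

```bash
python3 -c "
from h import *
togo([.550,.062,.138])"
```

```text
t 14.6 tcp [0.5516 0.068  0.1814] theta 83.9 tilt [-0.001  0.    -1.   ] w 1.0013112096950807 F [ 0.62 -0.48 -0.76] j6 -1.56
tool shift mm [ 0.9 -6.1 43.4]
```

Request:
jog_arm(
  motion=[
    [[1,-6,0],[0,0,0],1],
    [[0,0,10],[0,0,0],1],
    [[0,0,15],[0,0,0],1],
    [[0,0,12],[0,0,0],1],
    [[0,0,6],[0,0,0],1],
    [[0,0,0],[0,0,0],1],
  ],
)

```text
clock: 15.2
tcp_pos: [0.5493, 0.0623, 0.1369]
orientation: [0.053, 0.999, 0.0, -0.002]
contact_force: [-0.4, 0.9, 0.1]
width: 1.001
grasp_force: 0.0
```

Request:
jog_arm(
  motion=[
    [[0,0,0],[0,0,0],0.8],
    [[0,0,0],[0,0,0],0.6],
    [[0,0,0],[0,0,0],0.6],
    [[0,0,0],[0,0,0],0.6],
    [[0,0,0],[0,0,0],0.6],
  ],
  force=25,
)

```text
clock: 15.7
tcp_pos: [0.5507, 0.0623, 0.1391]
orientation: [0.053, 0.999, 0.0, 0.001]
contact_force: [-0.1, 1.4, 1.8]
width: 0.713
grasp_force: 25.0
```

Request:
jog_arm(
  motion=[
    [[0,0,-4],[0,0,0],0.6],
    [[0,0,-10],[0,0,0],0.6],
    [[0,0,-20],[0,0,0],0.6],
    [[0,0,-30],[0,0,0],0.6],
    [[0,0,-45],[0,0,0],0.6],
    [[0,0,-45],[0,0,0],0.6],
    [[0,0,-45],[0,0,0],0.6],
    [[0,0,-30],[0,0,0],0.6],
    [[0,0,-10],[0,0,0],0.6],
    [[0,0,0],[0,0,0],0.6],
    [[0,0,0],[0,0,0],0.6],
  ],
)

```text
clock: 16.8
tcp_pos: [0.5495, 0.0622, 0.3754]
orientation: [0.053, 0.999, 0.0, -0.002]
contact_force: [-0.6, 0.6, -3.0]
width: 0.707
grasp_force: 25.0
```

```bash
python3 -c "
from h import *
togo([.4795,.36,.37])"
```

```text
t 16.8 tcp [0.5495 0.0622 0.3754] theta 83.95 tilt [-0.003  0.    -1.   ] w 0.7070300608360232 F [-0.63  0.58 -3.05] j6 -1.57
tool shift mm [101.  288.8   5.7]
```

Request:
jog_arm(
  motion=[
    [[10,30,0],[0,0,0],0.6],
    [[15,43,0],[0,0,0],0.6],
    [[15,43,0],[0,0,0],0.6],
    [[15,43,0],[0,0,0],0.6],
    [[15,43,0],[0,0,0],0.6],
    [[15,43,0],[0,0,0],0.6],
    [[10,30,0],[0,0,0],0.6],
    [[6,14,0],[0,0,0],0.6],
    [[0,0,0],[0,0,8.5],0.6],
    [[0,0,0],[0,0,8.5],0.6],
    [[0,0,0],[0,0,8.5],0.6],
    [[0,0,0],[0,0,8.5],0.6],
  ],
)

```text
clock: 18.0
tcp_pos: [0.48, 0.3591, 0.3752]
orientation: [0.346, 0.938, -0.002, -0.001]
contact_force: [0.2, -0.0, -3.5]
width: 0.708
grasp_force: 25.0
```

Request:
jog_arm(
  motion=[
    [[0,0,0],[0,0,8.5],0.6],
    [[0,0,0],[0,0,8.5],0.6],
    [[0,0,0],[0,0,8.5],0.6],
    [[0,0,0],[0,0,8.5],0.6],
    [[0,0,0],[0,0,8.5],0.6],
    [[0,0,0],[0,0,8.5],0.6],
    [[0,0,0],[0,0,0],0.6],
    [[0,0,0],[0,0,0],0.6],
  ],
)

```text
clock: 18.8
tcp_pos: [0.4802, 0.3594, 0.3762]
orientation: [0.712, 0.702, -0.001, -0.0]
contact_force: [-0.5, -0.6, -3.2]
width: 0.71
grasp_force: 25.0
```

```bash
python3 -c "
from h import *
np.set_printoptions(precision=4,suppress=True)
togo([.4795,.36,.222]);d=grab('v9','wrist','side')"
```

```text
t 18.8 tcp [0.4802 0.3594 0.3762] theta -0.85 tilt [-0.002 -0.001 -1.   ] w 0.7098983395056441 F [-0.49 -0.55 -3.23] j6 0.46
tool shift mm [  0.8  -0.4 154.2]
```

Request:
jog_arm(
  motion=[
    [[0.5,0,10],[0,0,0.9],0.6],
    [[0,0,25],[0,0,0],0.6],
    [[0,0,30],[0,0,0],0.6],
    [[0,0,30],[0,0,0],0.6],
    [[0,0,25],[0,0,0],0.6],
    [[0,0,15],[0,0,0],0.6],
    [[0,0,6],[0,0,0],0.6],
    [[0,0,3],[0,0,0],0.6],
    [[0,0,0],[0,0,0],0.6],
    [[0,0,0],[0,0,0],0.6],
  ],
)

```text
clock: 19.9
tcp_pos: [0.481, 0.361, 0.235]
orientation: [0.719, 0.695, 0.001, 0.0]
contact_force: [-0.4, 0.4, -3.3]
width: 0.71
grasp_force: 25.0
```

```bash
python3 -c "
from h import *
togo([.4795,.36,.222]);d=grab('v10','wrist','side','scene')
f=d['wrist']['frame'];cv2.imwrite('pics/c10.png',np.vstack([np.hstack([cv2.resize(d['side']['frame'][170:390,80:340],(400,340)),cv2.resize(f,(400,340))]),cv2.resize(d['scene']['frame'][110:240,330:480],(800,260))]))"
```

```text
t 19.9 tcp [0.481 0.361 0.235] theta -1.94 tilt [ 0.002  0.001 -1.   ] w 0.7102368397944335 F [-0.4   0.35 -3.26] j6 0.48
tool shift mm [-1.1 -1.5 13. ]
```

View pics/c10.png

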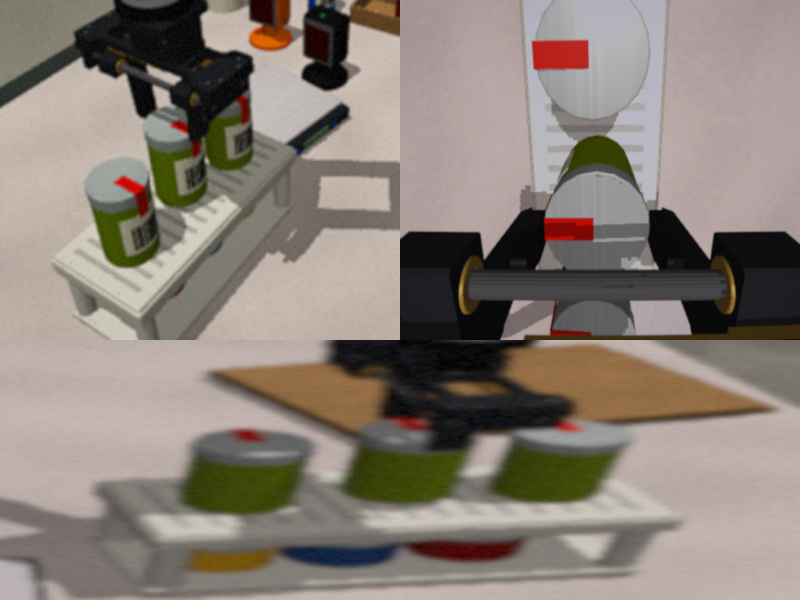

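Held jar hangs in the gap between both mates (composite (180,165), (597,225)), strip parallel to theirs. I'll lower it gently.

Request:
jog_arm(
  motion=[
    [[-1,-1,4],[0,0,0],0.6],
    [[0,0,3],[0,0,0],0.6],
    [[0,0,2],[0,0,0],0.6],
    [[0,0,1],[0,0,0],0.6],
    [[0,0,0],[0,0,0],0.6],
  ],
)

```text
clock: 20.55
tcp_pos: [0.4792, 0.3597, 0.2234]
orientation: [0.719, 0.695, -0.0, -0.0]
contact_force: [1.1, -0.1, -2.5]
width: 0.709
grasp_force: 25.0
```

Request:
jog_arm(
  motion=[
    [[0,0,1],[0,0,0],0.6],
    [[0,0,0],[0,0,0],0.6],
  ],
)

```text
clock: 20.75
tcp_pos: [0.4795, 0.3599, 0.2232]
orientation: [0.719, 0.695, 0.0, 0.0]
contact_force: [-1.0, -0.1, 0.9]
width: 0.708
grasp_force: 25.0
```

Request:
jog_arm(
  motion=[
    [[0,0,1],[0,0,0],0.6],
    [[0,0,0],[0,0,0],0.6],
  ],
)

```text
clock: 20.95
tcp_pos: [0.4797, 0.36, 0.223]
orientation: [0.719, 0.695, 0.001, 0.0]
contact_force: [-2.7, -1.7, 5.5]
width: 0.714
grasp_force: 25.0
```

```bash
python3 -c "
from h import *
togo([.4795,.36,.222])"
```

```text
t 20.95 tcp [0.4797 0.36   0.223 ] theta -1.94 tilt [ 0.001  0.001 -1.   ] w 0.7140759983474165 F [-2.68 -1.68  5.54] j6 0.48
tool shift mm [ 0.  -0.2  1. ]
```

Contact is made. I'll back off 1 mm, then release, retreat and check.

Request:
jog_arm(
  motion=[
    [[0,0,-1],[0,0,0],0.6],
    [[0,0,0],[0,0,0],0.72],
    [[0,0,0],[0,0,0],0.76],
    [[0,0,0],[0,0,0],0.85],
    [[0,0,0],[0,0,0],1],
    [[0,0,0],[0,0,0],1],
    [[0,0,-10],[0,0,0],1],
    [[0,0,-25],[0,0,0],1],
    [[0,0,-40],[0,0,0],1],
    [[0,0,-45],[0,0,0],1],
    [[0,0,-45],[0,0,0],1],
    [[0,0,0],[0,0,0],1],
  ],
)

```text
clock: 22.15
tcp_pos: [0.4814, 0.3608, 0.3968]
orientation: [0.719, 0.695, 0.007, 0.002]
contact_force: [0.3, 0.3, 0.8]
width: 1.001
grasp_force: 0.0
```

Request:
jog_arm(
  motion=[
    [[-30,0,-10],[0,0,0],1],
    [[-30,0,0],[0,0,0],1],
    [[0,0,0],[0,0,0],1],
    [[0,0,0],[0,0,0],1],
  ],
)

```text
clock: 22.55
tcp_pos: [0.4773, 0.2995, 0.3978]
orientation: [0.719, 0.695, 0.0, -0.0]
contact_force: [-0.3, 0.1, -1.4]
width: 1.0
grasp_force: 0.0
```

```bash
python3 - <<'E'
from h import *
np.set_printoptions(precision=4,suppress=True)
d=grab('v11','wrist','side');togo([.4795,.36,.222]);c=d["wrist"]
f=c["frame"];h=cv2.cvtColor(f,cv2.COLOR_BGR2HSV)
m=((h[...,0]<8)|(h[...,0]>172))&(h[...,1]>150)&(h[...,2]>90)
n,L,S,C=cv2.connectedComponentsWithStats(m.astype(np.uint8))
for i in range(1,n):
    if S[i,4]>100:
        yy,xx=np.nonzero(L==i);P=onz(c,np.c_[xx,yy],.225)[:,:2].astype(np.float32);v=cv2.fitLine(P,2,0,.001,.001).ravel();print(C[i],P.mean(0),np.degrees(np.arctan2(v[1],v[0])),S[i,4])
g=d["side"]["frame"][170:390,80:340]
cv2.imwrite("pics/c11.png",np.hstack([cv2.resize(f,(480,360)),cv2.resize(g,(320,360))]))
E
```

```text
t 22.65 tcp [0.4772 0.3003 0.3974] theta -1.93 tilt [-0.  0. -1.] w 0.9977892985350321 F [ 0.76 -0.97 -0.02] j6 0.38
tool shift mm [ 59.7   0.4 175.4]
[250.8262   3.2305] [0.4647 0.4448] -0.99645114 282
[255.2358 116.0094] [0.4638 0.3596] -2.3425748 530
[254.9443 214.0858] [0.4592 0.2741] -7.295585 431
```

View pics/c11.png

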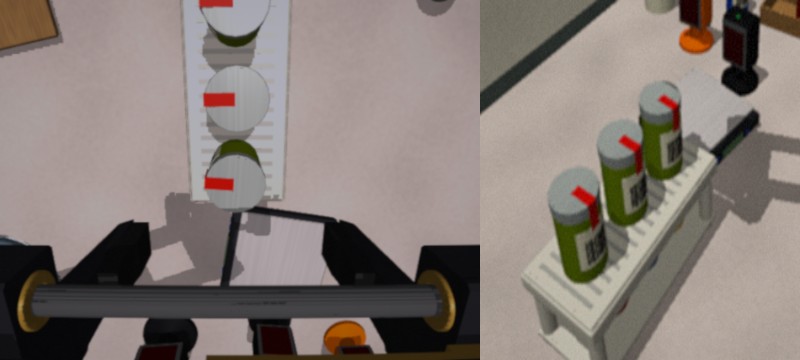

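The jar stands between the mates at (237,98), within about 1 mm of midway. It is in line with them and its label faces the front.

```bash
python3 -c "
from rig import arm
print(arm.sign_off())"
```

```text
the job is handed in; nothing more can be done
None
```

I stood the jar of green pickles on the scale with its barcode facing the scanner, then set it in the shelf gap about midway between its mates, label to the front, and handed in the job at about 22.7 s; no reading or verdict from the scanner, scale or judge was shown.

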